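# Put the tape measure away and click the storage box shut

### The job

Put the yellow tape measure away in the open grey storage box, standing upright on its base, then swing the white lid over and press its front edge, the one away from the hinge, down past the spring catch until it clicks and the lid stays fully shut. Leave the pliers, the screwdriver, the marker and the open tray where they are.

Things in the scene. Friction and masses are not known exactly. Their poses are not given: they have to be found in the camera images.
- measure_mid (a point): Centre, half-way up, of the yellow and black tape measure, which stands upright on its base: 36 mm wide along its own x, between two flat faces (grasp it there), 77 mm long along its own y (33 mm to the +y end, 43 mm to the small metal end hook at the -y end), 62 mm tall; the point is 31 mm above the base; 0.15 to 0.3 kg.
- storage_box: Grey open-topped plastic box, fixed to the table. Origin: centre of its underside, on the table. Outside 120 mm along its x, 136 mm along its y, rim at z = 76 mm; walls and floor 4 mm thick (inside 112 x 128 mm, 72 mm deep). The lid's hinge is on its +x side; the spring catch, a red bead, is on the outside of its front (-x) wall, which roughly faces the robot.
- lid_hinge (a point): Point on the lid's hinge line, at the middle of the box's rear (+x) rim: 60 mm from the box's centre along its +x, 76 mm above the table. Fixed to the box; axes as the box's; the hinge line runs along its y.
- box_lid (a joint): Angle of the white lid, rad: 0 = fully shut and caught, 1.57 = upright, to 2.1 = leaning back. Starts open, 1.75 to 2.0. The hinge is stiff (0.1 N m), so the lid stays where it is left. Lowered without pressing it stops on the catch at about 0.08; about 12 N down on its front edge takes it past the catch to its hard stop at 0, where it stays.
- lid_edge (a point): The place to press: on the lid's outer face, mid-width, 110 mm from the hinge line. The lid is a plate 136 mm wide, 122 mm from hinge to front edge; its outer face is 8 mm above the hinge line when shut (84 mm above the table). Own axes: -x from hinge to front edge, z out of the outer face. A 40 mm wide tongue at the front edge stands 6 mm further out and hangs 16 mm below the lid.
- pliers: Pliers with red handles, 65 x 158 x 14 mm, lying on the table; origin under the centre. Leave alone.
- screwdriver: Screwdriver with a yellow handle, 172 mm long, 28 mm high, lying on the table; origin under the centre. Leave alone.
- marker: Black and red marker, 130 mm long, 17 mm thick, lying on the table to the left; origin under the centre. Leave alone.
- open_tray: Milky white open tray with washers, 92 x 127 x 57 mm, standing at the back of the table; origin under the centre. Leave alone.

How it is judged:
By the outcome, as a careful person would: the job done as asked, in the order asked, and still so for the second after the job is handed in, with the robot touching nothing.
It also fails if it takes over 56 s, if anything falls off the work surface, if the arm or the gripper's body presses on something with over 40 N, if the wrist force passes 120 N, or if a joint passes its speed limit or range.

### The arm

A 6-joint arm with a two-finger parallel gripper is mounted at the origin on a cart in front of the work surface, level with it; the furniture and walls round the work are solid. World frame = base frame: x ahead of the robot, y to its left, z up, the work surface at z = 0. Lengths are in m, angles in rad, forces in N, time in s.
With the tool pointing down it reaches from about 0.325 to 0.775 m from the base axis. Payload 5.5 kg.
Tool frame: the origin (TCP) lies on the centre line of the jaws, within the pads' length; the fingertips stand 8 mm ahead of it and the grasp point (between the pads) lies 11 mm behind it; z points along the fingers, y is the direction in which the jaws open and shut (so a half turn about z gives the same grasp; the last joint's range is limited). The gripper opens to 88 mm and grips with 3 to 60 N. Pads are 20 mm wide; open, the fingers measure 115 mm over their backs; the gripper's body (75 mm by 178 mm) begins 61 mm behind the grasp point.
Start: joints at [-1.228, 0.091, 1.231, -0, 1.82, -0.057], TCP at [0.234, -0.553, 0.231] pointing down, gripper open.
Joint ranges: [-2.87, 2.87], [-0.86, 2.18], [0.17, 2.46], [-1.51, 4.65], [0.06, 2.69], [-2.65, 2.65]. Speed limits (rad/s): [2.57, 2.57, 3.01, 3.14, 3.14, 3.14].

### API

Orientations are given as a unit quaternion [x, y, z, w].
In Python, from plant import state, snapshot, camera_model, job_done gives the robot as it stands.
- The arm moves only by the tool servo_tool, never from a script. Its argument "targets" is a list that holds one entry, the list of rows, each a list of 5 numbers: the gripper's target within -1 to 1 (fully open at 1, half-way at 0, shut at -1), then the shift along the tool's x, y, z in mm, then the turn about the tool's z in rad. A call has exactly 10 rows; each row is the pose to reach, as a shift and turn from the pose measured when the call began, along the tool's axes at that moment; what a row does not reach only later rows make up. A row lasts 1/8 s, in which the tool goes at most 62.5 mm and 10.7 degrees, less where a joint would pass 70% of its speed; a pose out of reach is approached as far as the arm can. A call with a gripper value outside its range is refused whole. The fingers move at their own pace and stop on an object; "squeeze" is the grip in N (left out, the last holds). Time passes only in rows, so rows that repeat a pose let the fingers close, or fill a call up. It gives the time, the measured TCP pose, the force and the opening at its end, in the units of the state.
- state(): the state, without advancing time (a new reading comes with each control period).
- snapshot(name): name is "scene" or "top" or "wrist"; returns the picture (420x560x3 uint8, red, green, blue); there is no depth.
- camera_model(name): a dict with "vertical_fov" (degrees; the focal length in pixels is half the picture's height over the tangent of half this angle, whatever the lens; pixels are square), "cx", "cy" (the principal point, pixels), "R" (3x3) and "t" (3): a world point X has camera coordinates R X + t; the wrist camera has in their place "tool_from_camera" (4x4, takes a point from camera to tool coordinates, whose origin is the TCP and whose axes are the flange's). Camera axes: x right, y down, z forward; pixel columns grow to the right and rows downward; lengths in m; the calibration is good to about 2 mm. A picture is of the moment at which its call begins: read the wrist's pose just before it. camera_model takes no time and is no camera call.
- job_done(): hands the job in, once; it reports no verdict.
The state is a dict: "clock": time; "joint_pos": joint angles; "qd": joint speeds; "tau": joint torques, N m; "eef_pos": TCP position; "orientation": TCP orientation; "wrist_force": force on the tool from outside, world axes, zero at the start; "wrist_torque": the same for the moment, N m; "opening": finger opening in m.
Only numpy, scipy, OpenCV 4.12 (cv2) and the standard library are available. Lean on these libraries where they do the work, as an engineer would, in place of code of your own. Each camera call takes 0.05 s, during which the arm holds its last target.

## Working session

There is one attempt and no reset: what is moved stays moved. The work goes in short steps, Python scripts to look and compute and a tool call to move; the robot and the scene stay as the last step left them, time stands still between calls to the robot, and variables do not carry over. Pictures are saved under pics/ and viewed, and the job is handed in when it is done.

Besides the shell and the picture viewer there is one more tool, called after "Emit:" as name([rows], argument=value, ...), one row to a line, values as JSON. servo_tool: Moves the arm, as the interface text tells. Its arguments: {"type":"object","properties":{"targets":{"type":"array"},"squeeze":{"type":"number"}},"required":["targets"]}

```bash
mkdir -p pics; ls; python3 - <<'E'
from plant import state, snapshot, camera_model
import cv2
print(state())
for n in("scene","top","wrist"):
    print(n,camera_model(n)); cv2.imwrite(f"pics/{n}0.png",snapshot(n)[:,:,::-1])
E
```

```text
pics
{'clock': 0.0, 'joint_pos': array([-1.22772814e+00,  9.18579815e-02,  1.23186048e+00, -1.04152006e-05,
        1.81978665e+00, -5.67176406e-02]), 'qd': array([ 0.00087231,  0.00152789, -0.00132854, -0.0003269 , -0.00097192,
        0.00201955]), 'tau': array([ 2.10248186e-05, -4.46449935e+01, -4.06441426e+01,  6.97180163e-02,
        2.93817697e-02, -1.49311340e-04]), 'eef_pos': array([ 0.23342635, -0.55243598,  0.22952173]), 'orientation': array([ 9.80087653e-01,  1.98563034e-01, -1.41437229e-04, -9.45721520e-04]), 'wrist_force': array([ 0.34383406,  0.78989643, -0.11405013]), 'wrist_torque': array([0.0355899 , 0.00757796, 0.02617324]), 'opening': 0.08763421228532835}
scene {'vertical_fov': 49.88373612906352, 'cx': 282.6279157165091, 'cy': 215.5597230579342, 'R': array([[-0.85667703, -0.51550545,  0.01893657],
       [-0.28629239,  0.44458829, -0.8487508 ],
       [ 0.42911669, -0.73252671, -0.52845387]]), 't': array([0.53909827, 0.20829786, 1.01549912])}
top {'vertical_fov': 51.90109592862354, 'cx': 288.5622190063773, 'cy': 209.01656778451328, 'R': array([[-5.58065101e-04, -9.99986114e-01,  5.24026162e-03],
       [-9.96264510e-01,  1.03464297e-04, -8.63540080e-02],
       [ 8.63522667e-02, -5.26887784e-03, -9.96250734e-01]]), 't': array([0.04600093, 0.60697329, 1.27829733])}
wrist {'vertical_fov': 60.23511335464367, 'cx': 281.5124399926231, 'cy': 210.33851594150465, 'tool_from_camera': array([[-5.91150200e-06, -9.61744677e-01, -2.73947396e-01,
         7.46947148e-02],
       [ 9.99999964e-01, -7.88548769e-05,  2.55256145e-04,
         3.93967883e-04],
       [-2.67093327e-04, -2.73947385e-01,  9.61744643e-01,
        -1.54620362e-01],
       [ 0.00000000e+00,  0.00000000e+00,  0.00000000e+00,
         1.00000000e+00]])}
```

View pics/scene0.png

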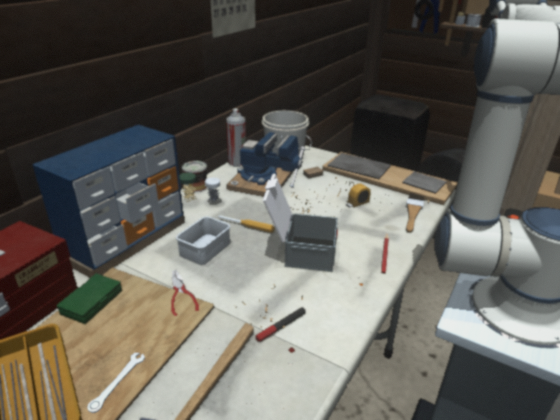

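View pics/top0.png

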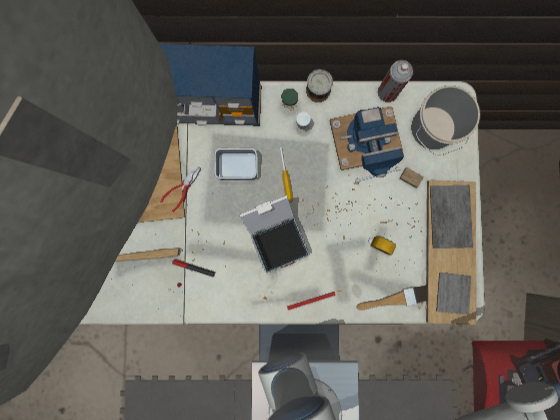

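View pics/wrist0.png

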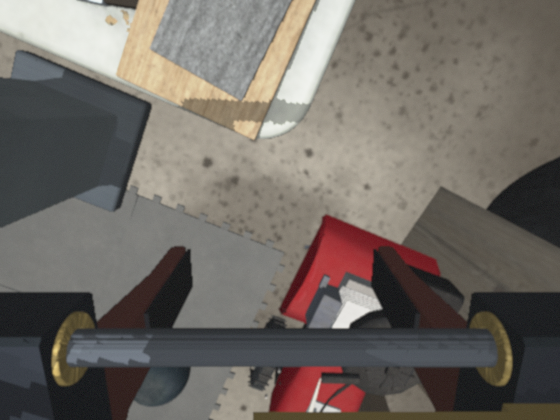

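The top view shows the tape measure at about (382,244), the box opening around (281,245) and the open lid at about (270,213). I'll zoom in to get corners.

```bash
cat > h.py <<'E'
import numpy as np, cv2
from plant import state, snapshot, camera_model
from scipy.spatial.transform import Rotation as Ro
def cam(n, st=None):
    c=camera_model(n); f=210/np.tan(np.radians(c["vertical_fov"]/2))
    K=np.array([[f,0,c["cx"]],[0,f,c["cy"]],[0,0,1]])
    if n=="wrist":
        T=np.eye(4);T[:3,:3]=Ro.from_quat(st["orientation"]).as_matrix();T[:3,3]=st["eef_pos"]
        W=np.linalg.inv(T@np.array(c["tool_from_camera"])); return K,W[:3,:3],W[:3,3]
    return K,np.array(c["R"]),np.array(c["t"])
def proj(C,X):
    K,R,t=C; p=(K@(R@np.atleast_2d(X).T+t[:,None])).T; return p[:,:2]/p[:,2:]
def onz(C,px,z):
    K,R,t=C; o=-R.T@t; d=R.T@np.linalg.inv(K)@np.array([px[0],px[1],1.]); return o+d*(z-o[2])/d[2]
def tri(C1,p1,C2,p2):
    P=[c[0]@np.c_[c[1],c[2]] for c in(C1,C2)]
    X=cv2.triangulatePoints(P[0],P[1],np.array(p1,float).reshape(2,1),np.array(p2,float).reshape(2,1))[:,0]; return X[:3]/X[3]
def crop(src,dst,x,y,w,h,s):
    im=cv2.imread(src)[y:y+h,x:x+w]; cv2.imwrite(dst,cv2.resize(im,None,fx=s,fy=s,interpolation=cv2.INTER_CUBIC))
E
python3 - <<'E'
from h import *
crop("pics/top0.png","pics/top0c.png",230,185,180,100,4)
crop("pics/scene0.png","pics/scene0c.png",250,170,140,105,5)
C=cam("top")
print(onz(C,(382,244),.06), onz(C,(281,245),.076))
E
```

```text
[ 0.50124615 -0.22745529  0.06      ] [0.49843686 0.06794534 0.076     ]
```

View pics/top0c.png

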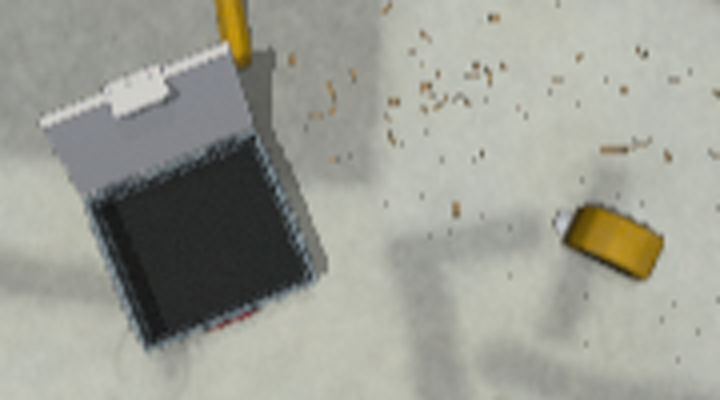

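View pics/scene0c.png

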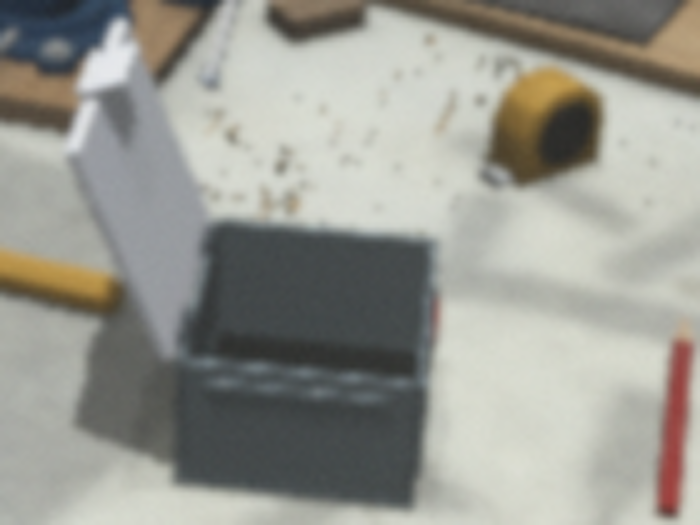

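```bash
python3 - <<'E'
from h import *
T,S=cam("top"),cam("scene")
t=lambda x,y:(230+(x+.5)/4-.5,185+(y+.5)/4-.5); s=lambda x,y:(250+(x+.5)/5-.5,170+(y+.5)/5-.5)
tp=[(90,203),(258,138),(320,278),(148,348)]; sp=[(183,358),(205,225),(438,237),(420,380)]
Q=[];
for a,b in zip(tp,sp):
    X=tri(T,t(*a),S,s(*b)); q=onz(T,t(*a),.076); Q.append(q); print("tri",X.round(4),"plane",q.round(4))
Q=np.array(Q); c=Q.mean(0); print("c",c)
yd=Q[0]-Q[1]+Q[3]-Q[2]; xd=Q[0]-Q[3]+Q[1]-Q[2]
print("len",np.linalg.norm(yd)/2,np.linalg.norm(xd)/2,"yaw",np.arctan2(-yd[0],yd[1]),np.arctan2(xd[1],xd[0]))
# lid tips
for a,b in [((40,123),(70,150)),((137,92),(110,60))]:
    print("lid",tri(T,t(*a),S,s(*b)))
# tape: top of body outline in top view
print("hook",tri(T,t(562,220),S,s(497,178)), "hook z~.005",onz(T,t(562,222),.005))
for p in [(590,206),(662,240),(645,280),(568,243)]: print("tape",onz(T,t(*p),.05))
E
```

```text
tri [0.5276 0.1523 0.0741] plane [0.5262 0.1514 0.076 ]
tri [0.5794 0.0328 0.0696] plane [0.5732 0.0299 0.076 ]
tri [ 0.4721 -0.0147  0.074 ] plane [ 0.4722 -0.0146  0.076 ]
tri [0.4227 0.1093 0.0757] plane [0.4223 0.1091 0.076 ]
c [0.49848208 0.06898344 0.076     ]
len 0.13181319232854696 0.11128060443886964 yaw 0.3764045727985047 0.4006244022513466
lid [0.57706903 0.17659314 0.18625187]
lid [0.59642564 0.11182829 0.19879828]
hook [ 0.51477483 -0.20414156  0.00228474] hook z~.005 [ 0.51336873 -0.20352343  0.005     ]
tape [ 0.52449938 -0.21569572  0.05      ]
tape [ 0.49944231 -0.26839857  0.05      ]
tape [ 0.4701074  -0.25522669  0.05      ]
tape [ 0.49727536 -0.19896079  0.05      ]
```

```bash
cat >> h.py <<'E'
def yaw(st): 
    x=Ro.from_quat(st["orientation"]).as_matrix()[:,0]; return np.arctan2(x[1],x[0])
def go(x,y,z,yw=None):
    st=state(); R=Ro.from_quat(st["orientation"]).as_matrix()
    d=R.T@(np.array([x,y,z])-st["eef_pos"])*1000
    tn=0 if yw is None else -((yw-yaw(st)))
    print("t",round(st["clock"],2),"at",st["eef_pos"].round(4),"yaw",round(yaw(st),3),"j",st["joint_pos"].round(2),"F",st["wrist_force"].round(1),"open",round(st["opening"],4))
    print("shift",d.round(1),"turn",round(tn,3))
E
python3 -c "
from h import *
go(.497,-.235,.2,1.13)"
```

```text
t 0.15 at [ 0.2334 -0.5525  0.2298] yaw 0.4 j [-1.23  0.09  1.23 -0.    1.82 -0.06] F [-0.6  0.7  0.4] open 0.0879
shift [ 366.3 -189.8   30.1] turn -0.73
```

Emit:
servo_tool([
  [[1, 40, -21, 3, -0.08], [1, 85, -44, 7, -0.17], [1, 130, -67, 11, -0.26], [1, 180, -93, 15, -0.36], [1, 230, -119, 19, -0.46], [1, 280, -145, 23, -0.56], [1, 325, -168, 27, -0.65], [1, 355, -184, 29, -0.71], [1, 366, -190, 30, -0.73], [1, 366, -190, 30, -0.73]],
])

```text
clock: 1.4
eef_pos: [0.4965, -0.2349, 0.1998]
orientation: [0.845, 0.535, -0.0, -0.001]
wrist_force: [-0.5, -0.1, 0.3]
opening: 0.0877
```

```bash
python3 - <<'E'
from h import *
import pickle
go(.497,-.235,.2,1.13)
st=state(); im=snapshot("wrist"); cv2.imwrite("pics/w1.png",im[:,:,::-1]); pickle.dump(st,open("w1.pkl","wb"))
E
```

```text
t 1.4 at [ 0.4965 -0.2349  0.1998] yaw 1.13 j [-0.5  -0.05  1.43  0.    1.77 -0.06] F [-0.5 -0.1  0.3] open 0.0877
shift [ 0.1  0.4 -0.2] turn -0.0
```

View pics/w1.png

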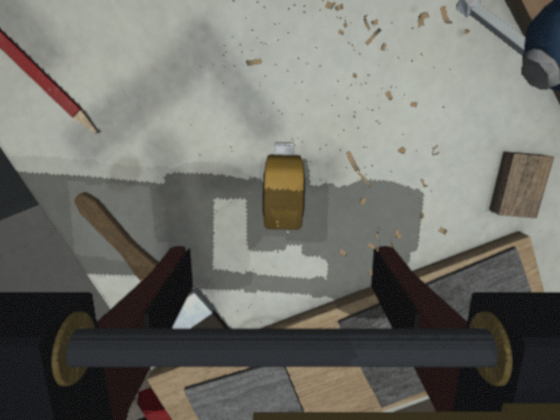

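```bash
python3 - <<'E'
from h import *
import pickle
crop("pics/w1.png","pics/w1c.png",235,130,100,110,5)
st=pickle.load(open("w1.pkl","rb")); C=cam("wrist",st)
# predict outline for guess
def box(cx,cy,yy):
    u=np.array([np.cos(yy),np.sin(yy),0]); v=np.array([-u[1],u[0],0])
    return u,v
T=cam("top")
print("hook tri", tri(C,(284.5,145),T,(370.2,240.1)), onz(C,(284.5,143),.003))
E
```

```text
hook tri [ 0.51461714 -0.19915202  0.02503303] [ 0.51670073 -0.19845422  0.003     ]
```

View pics/w1c.png

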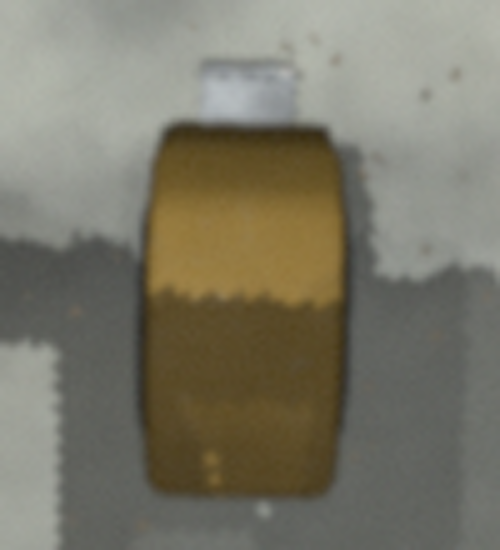

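```bash
python3 - <<'E'
from h import *
import pickle
from scipy.optimize import least_squares
st=pickle.load(open("w1.pkl","rb")); C=cam("wrist",st)
R=Ro.from_quat(st["orientation"]).as_matrix()
W=lambda x,y:(235+(x+.5)/5-.5,130+(y+.5)/5-.5)
def tl(p): return (R.T@(p-st["eef_pos"])*1000).round(1)
for n,p,z in[("hook L",(200,60),.006),("hook R",(297,60),.006),("baseL",(165,125),.003),("baseR",(333,125),.003),
 ("topL",(146,310),.055),("topR",(347,310),.055),("botL",(148,492),.05),("botR",(337,492),.05)]:
    print(n,tl(onz(C,W(*p),z)))
# height from two views: top-of-body back end extents (wrist vs top)
E
```

```text
hook L [ 43.1  -6.4 193.8]
hook R [ 43.1  12.  193.8]
baseL [ 30.4 -13.3 196.8]
baseR [ 30.4  19.2 196.7]
topL [  5.7 -14.9 144.8]
topR [  5.7  19.2 144.7]
botL [-28.5 -15.2 149.8]
botR [-28.5  18.3 149.7]
```

Emit:
servo_tool([
  [[1, 0, 1, 25, 0.01], [1, 0, 2.3, 60, 0.018], [1, 0, 2.3, 95, 0.018], [1, 0, 2.3, 130, 0.018], [1, 0, 2.3, 160, 0.018], [1, 0, 2.3, 176, 0.018], [1, 0, 2.3, 176, 0.018], [-1, 0, 2.3, 176, 0.018], [-1, 0, 2.3, 176, 0.018], [-1, 0, 2.3, 176, 0.018]],
], squeeze=25)

```text
clock: 2.7
eef_pos: [0.4986, -0.2367, 0.025]
orientation: [0.85, 0.527, 0.0, 0.0]
wrist_force: [-0.2, -0.7, -0.1]
opening: 0.0614
```

```bash
python3 - <<'E'
from h import *
go(.4985,.069,.16,.39+np.pi)
cv2.imwrite("pics/w2.png",snapshot("wrist")[:,:,::-1])
E
```

```text
t 2.7 at [ 0.4986 -0.2367  0.025 ] yaw 1.111 j [-0.51  0.02  1.67  0.    1.45 -0.05] F [-0.2 -0.7 -0.1] open 0.0614
shift [ 273.9 -135.8 -134.9] turn -2.421
```

View pics/w2.png

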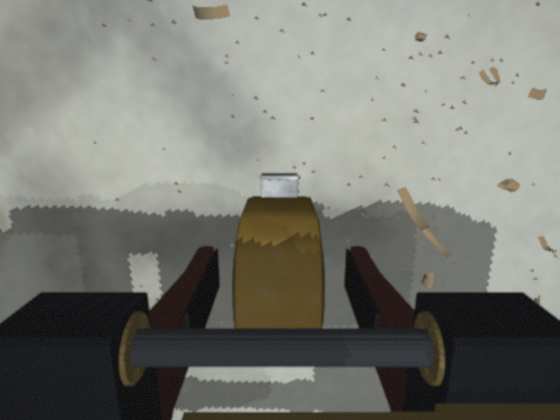

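The tape (columns 234-324) is centred between the jaws, which are still closing (61 mm). I'll finish the closing, then lift.

Emit:
servo_tool([
  [[-1, 0, 0, 0, 0], [-1, 0, 0, 0, 0], [-1, 0, 0, 0, 0], [-1, 0, 0, 0, 0], [-1, 0, 0, -8, 0], [-1, 0, 0, -25, 0], [-1, 0, 0, -50, 0], [-1, 0, 0, -80, 0], [-1, 0, 0, -110, 0], [-1, 0, 0, -130, 0]],
])

```text
clock: 4.0
eef_pos: [0.499, -0.2369, 0.1577]
orientation: [0.85, 0.527, 0.001, 0.001]
wrist_force: [0.3, -0.7, -1.3]
opening: 0.0336
```

```bash
python3 - <<'E'
from h import *
go(.4985,.069,.17,.39+np.pi)
cv2.imwrite("pics/w3.png",snapshot("wrist")[:,:,::-1])
E
```

```text
t 4.0 at [ 0.499  -0.2369  0.1577] yaw 1.111 j [-0.51 -0.04  1.49  0.    1.69 -0.05] F [ 0.3 -0.7 -1.3] open 0.0336
shift [ 273.9 -136.2  -12.7] turn -2.421
```

View pics/w3.png

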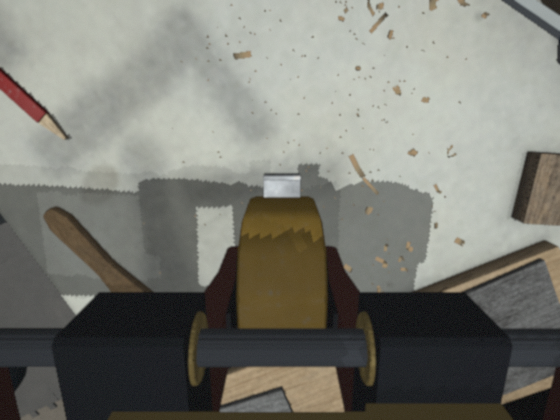

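Emit:
servo_tool([
  [[-1, 6, -3, -10, -0.06], [-1, 22, -11, -20, -0.2], [-1, 45, -22, -25, -0.37], [-1, 73, -36, -25, -0.54], [-1, 101, -50, -25, -0.71], [-1, 129, -64, -25, -0.88], [-1, 157, -78, -25, -1.05], [-1, 182, -91, -25, -1.22], [-1, 205, -102, -25, -1.39], [-1, 220, -110, -25, -1.56]],
])

```text
clock: 5.3
eef_pos: [0.4984, 0.0099, 0.184]
orientation: [0.23, 0.973, -0.001, 0.003]
wrist_force: [0.3, 0.2, -0.9]
opening: 0.0336
```

```bash
python3 - <<'E'
from h import *
go(.4985,.069,.2,.39+np.pi)
E
```

```text
t 5.3 at [0.4984 0.0099 0.184 ] yaw 2.677 j [-0.05 -0.19  1.59 -0.    1.74 -1.15] F [ 0.3  0.2 -0.9] open 0.0336
shift [ 26.2  52.9 -16.2] turn -0.854
```

Emit:
servo_tool([
  [[-1, 4, 8, -3, -0.12], [-1, 9, 18, -7, -0.28], [-1, 14, 29, -10, -0.44], [-1, 19, 39, -13, -0.58], [-1, 23, 46, -15, -0.7], [-1, 26, 52, -16, -0.81], [-1, 26, 53, -16, -0.85], [-1, 26, 53, -16, -0.854], [-1, 26, 53, -16, -0.854], [-1, 26, 53, -16, -0.854]],
])

```text
clock: 6.55
eef_pos: [0.4987, 0.0689, 0.1997]
orientation: [-0.193, 0.981, -0.002, 0.002]
wrist_force: [0.1, 0.4, -1.4]
opening: 0.034
```

```bash
python3 - <<'E'
from h import *
import pickle
go(.4985,.069,.028,.39+np.pi)
st=state(); cv2.imwrite("pics/w4.png",snapshot("wrist")[:,:,::-1]); pickle.dump(st,open("w4.pkl","wb"))
cv2.imwrite("pics/s4.png",snapshot("scene")[:,:,::-1])
crop("pics/s4.png","pics/s4c.png",200,100,200,180,4)
E
```

```text
t 6.55 at [0.4987 0.0689 0.1997] yaw -2.753 j [ 0.07 -0.18  1.55 -0.    1.77 -1.89] F [ 0.1  0.4 -1.4] open 0.034
shift [  0.7   0.9 171.7] turn -6.284
```

View pics/w4.png

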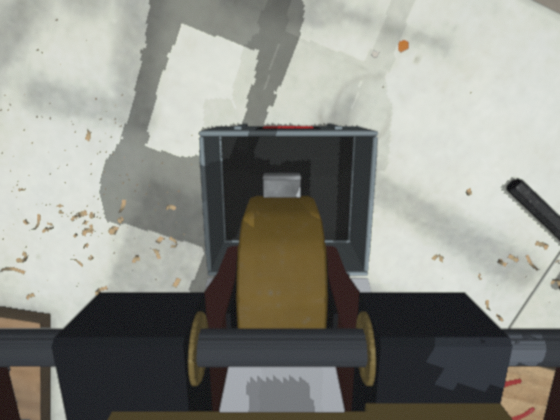

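View pics/s4c.png

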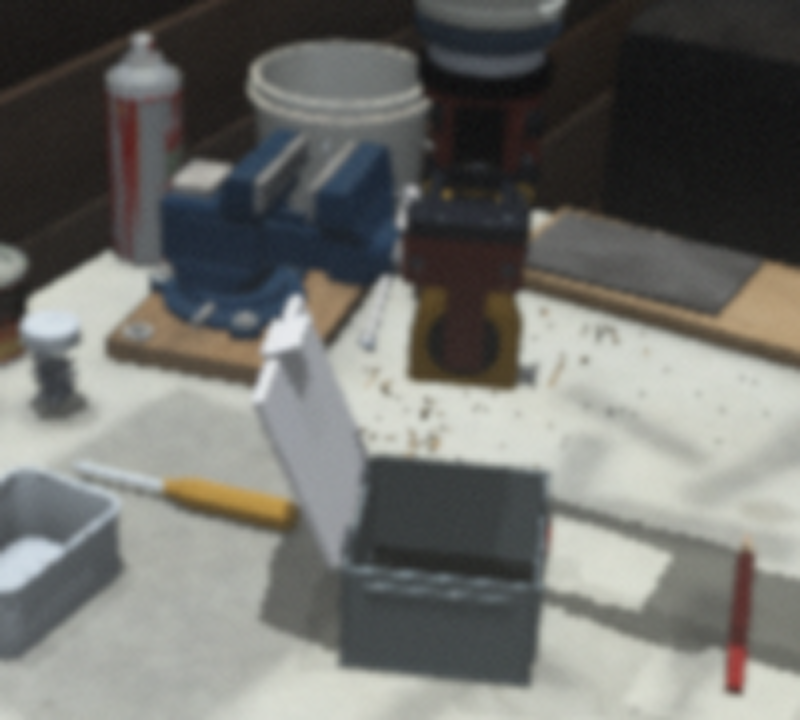

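```bash
python3 - <<'E'
from h import *
import pickle
st=pickle.load(open("w4.pkl","rb")); C=cam("wrist",st); T=cam("top")
R=Ro.from_quat(st["orientation"]).as_matrix()
print("tri front-right",tri(C,(200,129),T,(309.6,254.1)),"front-left",tri(C,(376.5,130),T,(266.6,271.6)))
for p in [(200,129),(376.5,130),(206,272),(369,274)]:
    X=onz(C,p,.076); print(p,X.round(4),(R.T@(X-st["eef_pos"])*1000).round(1))
for p in[(284,176),(282,325)]:
    print((R.T@(onz(C,p,.18)-st["eef_pos"])*1000).round(1))
E
```

```text
tri front-right [ 0.47163744 -0.01614686  0.04800455] front-left [0.42097199 0.10889972 0.08639576]
(200, 129) [ 0.4675 -0.0112  0.076 ] [ 59.6 -61.7 123.7]
(376.5, 130) [0.4179 0.1117 0.076 ] [ 58.9  70.8 123.2]
(206, 272) [0.5772 0.0313 0.076 ] [-58.  -64.  124.1]
(369, 274) [0.5266 0.1588 0.076 ] [-59.6  73.1 123.6]
[43.   0.8 19.5]
[-40.   -0.2  19.8]
```

Emit:
servo_tool([
  [[-1, 0, 1.5, 12, 0], [-1, 0, 3, 35, 0], [-1, 0, 3, 60, 0], [-1, 0, 3, 85, 0], [-1, 0, 3, 110, 0], [-1, 0, 3, 132, 0], [-1, 0, 3, 150, 0], [-1, 0, 3, 162, 0], [-1, 0, 3, 168, 0], [-1, 0, 3, 169, 0]],
])

```text
clock: 7.9
eef_pos: [0.4985, 0.0712, 0.0308]
orientation: [-0.193, 0.981, -0.002, 0.002]
wrist_force: [0.3, -0.3, -1.5]
opening: 0.0339
```

```bash
python3 - <<'E'
from h import *
go(.4985,.069,.029)
cv2.imwrite("pics/w5.png",snapshot("wrist")[:,:,::-1])
E
```

```text
t 7.9 at [0.4985 0.0712 0.0308] yaw -2.752 j [ 0.08 -0.12  1.8  -0.    1.46 -1.88] F [ 0.3 -0.3 -1.5] open 0.0339
shift [ 0.8 -2.1  1.8] turn 0
```

View pics/w5.png

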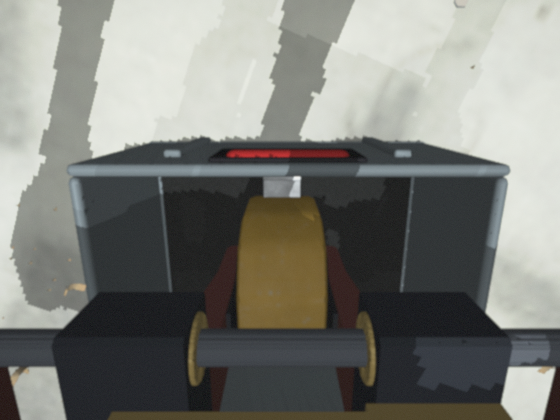

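The tape is inside the box, centred (rim columns 70-510, tape 238-326), with no contact force. Next I'll lower the last 1-2 mm, release it and rise.

Emit:
servo_tool([
  [[-1, 0, 0, 1.2, 0], [-1, 0, 0, 1.8, 0], [-1, 0, 0, 1.8, 0], [0.2, 0, 0, 1.8, 0], [0.2, 0, 0, 1.8, 0], [0.2, 0, 0, 1.8, 0], [0.2, 0, 0, 1.8, 0], [0.2, 0, 0, 0, 0], [0.2, 0, 0, -8, 0], [0.2, 0, 0, -20, 0]],
])

```text
clock: 9.2
eef_pos: [0.4985, 0.0713, 0.0517]
orientation: [-0.193, 0.981, -0.002, 0.002]
wrist_force: [0.8, 0.8, -1.1]
opening: 0.0527
```

```bash
python3 - <<'E'
from h import *
go(.4985,.069,.25)
cv2.imwrite("pics/w6.png",snapshot("wrist")[:,:,::-1])
E
```

```text
t 9.2 at [0.4985 0.0713 0.0517] yaw -2.752 j [ 0.08 -0.13  1.77 -0.    1.5  -1.88] F [ 0.8  0.8 -1.1] open 0.0527
shift [ 1.000e-01 -3.000e+00 -1.983e+02] turn 0
```

View pics/w6.png

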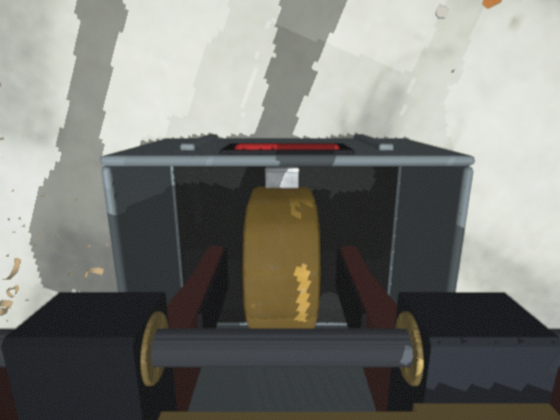

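Tape released and standing upright; the hook at (282,178) clears the front wall. Next I'll rise, close the fingers and pass over and behind the lid (estimated at 2.0 rad, with its tip at about box x 0.12, z 0.19).

Emit:
servo_tool([
  [[0.2, 0, 0, -20, 0], [0.2, 0, 0, -55, 0], [0.2, 0, 0, -95, 0], [-1, 0, 0, -140, 0], [-1, 0, 0, -180, 0], [-1, -5, 0, -205, 0], [-1, -30, 0, -215, 0], [-1, -70, 0, -215, 0], [-1, -110, 0, -215, 0], [-1, -135, 0, -215, 0]],
], squeeze=15)

```text
clock: 10.5
eef_pos: [0.624, 0.1237, 0.2699]
orientation: [-0.194, 0.981, -0.002, 0.004]
wrist_force: [0.3, -0.7, -0.4]
opening: 0.0008
```

```bash
cat >> h.py <<'E'
BC=np.array([.4975,.0715]); BY=.390
U=np.array([np.cos(BY),np.sin(BY)]); V=np.array([-U[1],U[0]])
def bx(x,y,z,yw=BY-np.pi):
    p=BC+U*x+V*y; st=state(); q=st["eef_pos"][:2]-BC
    print("box coords now",(np.array([q@U,q@V,st["eef_pos"][2]])*1000).round(1)); go(p[0],p[1],z,yw)
E
python3 - <<'E'
from h import *
bx(.150,0,.15)
cv2.imwrite("pics/s7.png",snapshot("scene")[:,:,::-1]); crop("pics/s7.png","pics/s7c.png",200,80,200,190,3)
cv2.imwrite("pics/w7.png",snapshot("wrist")[:,:,::-1])
E
```

```text
box coords now [1.369e+02 2.000e-01 2.699e+02]
t 10.5 at [0.624  0.1237 0.2699] yaw -2.752 j [ 0.14  0.2   1.05 -0.    1.89 -1.82] F [ 0.3 -0.7 -0.4] open 0.0008
shift [-12.3   0.4 120. ] turn -0.0
```

View pics/s7c.png

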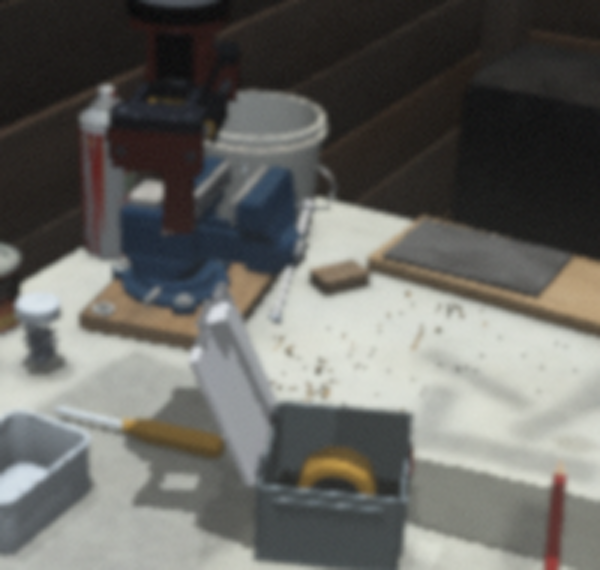

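View pics/w7.png

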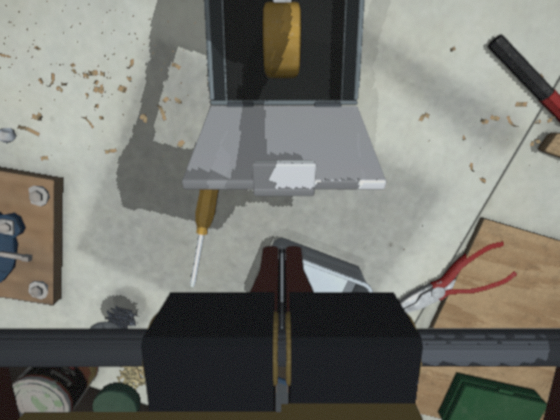

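```bash
python3 - <<'E'
from h import *
C=cam("wrist",state())
S=cam("scene")
for p,z in [((186,188),.183),((384,186),.183),((285,194),.189),((285,181),.19)]:
    X=onz(C,p,z); q=X[:2]-BC; print(p,(q@U*1000).round(1),(q@V*1000).round(1))
X=tri(C,(384,181),S,(200+193.5/3,80+357/3)); q=X[:2]-BC; print("lid left tip",q@U,q@V,X[2])
E
```

```text
(186, 188) 114.7 -65.4
(384, 186) 113.2 68.7
(285, 194) 117.4 1.8
(285, 181) 108.4 1.8
lid left tip 0.11090390745984478 0.0673013422247199 0.18805376704806978
```

Lid edge rear is at about box x 0.115 (tongue 0.118), lid width ±67 mm about y≈+1.5, so consistent. I'll go down behind it at x 0.148, then begin pushing.

Emit:
servo_tool([
  [[-1, -8, 1, 15, 0], [-1, -11, 1, 45, 0], [-1, -11, 1, 80, 0], [-1, -11, 1, 108, 0], [-1, -11, 1, 120, 0], [-1, -8, 1, 120, 0], [-1, 3, 1, 120, 0], [-1, 15, 1, 120, 0], [-1, 27, 1, 120, 0], [-1, 39, 1, 120, 0]],
])

```text
clock: 11.85
eef_pos: [0.5877, 0.1093, 0.1491]
orientation: [-0.194, 0.981, -0.002, 0.004]
wrist_force: [0.9, -0.2, 1.4]
opening: 0.0004
```

```bash
python3 - <<'E'
from h import *
bx(.078,0,.18)
cv2.imwrite("pics/s8.png",snapshot("scene")[:,:,::-1]); crop("pics/s8.png","pics/s8c.png",200,80,200,190,3)
E
```

```text
box coords now [ 97.7   0.7 149.1]
t 11.85 at [0.5877 0.1093 0.1491] yaw -2.752 j [ 0.13  0.08  1.39 -0.    1.67 -1.83] F [ 0.9 -0.2  1.4] open 0.0004
shift [ 19.5  -0.8 -31. ] turn -0.0
```

View pics/s8c.png

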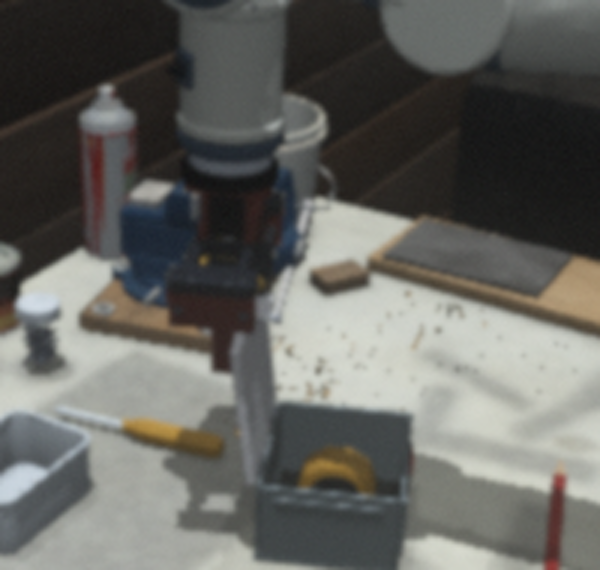

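Emit:
servo_tool([
  [[-1, 4, 0, -12, 0], [-1, 11, 0, -26, 0], [-1, 20, 0, -35, 0], [-1, 30, 0, -35, 0], [-1, 40, 0, -34, 0], [-1, 48, 0, -33, 0], [-1, 57, 0, -31, 0], [-1, 66, 0, -28, 0], [-1, 75, 0, -23, 0], [-1, 85, 0, -17, 0]],
])

```text
clock: 13.15
eef_pos: [0.5074, 0.0764, 0.1651]
orientation: [-0.194, 0.981, -0.002, 0.003]
wrist_force: [1.0, 0.5, 0.4]
opening: 0.0005
```

```bash
python3 - <<'E'
from h import *
bx(-.035,0,.105)
cv2.imwrite("pics/s9.png",snapshot("scene")[:,:,::-1]); crop("pics/s9.png","pics/s9c.png",200,80,200,190,3)
E
```

```text
box coords now [ 11.    0.8 165.1]
t 13.15 at [0.5074 0.0764 0.1651] yaw -2.752 j [ 0.09 -0.15  1.59 -0.    1.7  -1.88] F [1.  0.5 0.4] open 0.0005
shift [46.3 -0.5 59.9] turn -0.0
```

View pics/s9c.png

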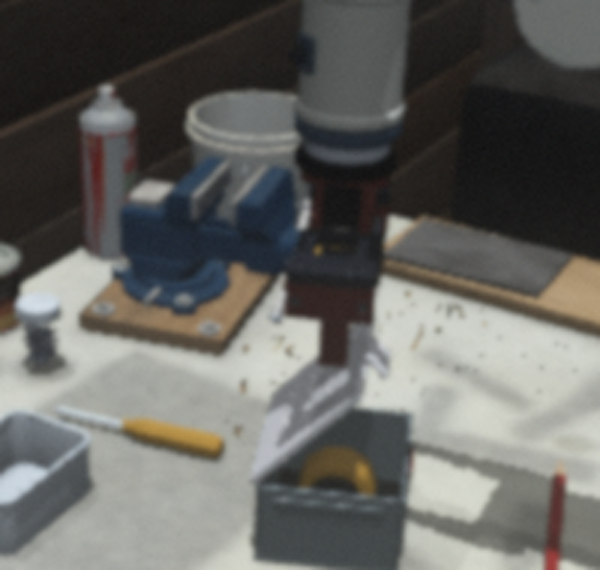

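Emit:
servo_tool([
  [[-1, 6, 0, 3, 0], [-1, 14, 0, 8, 0], [-1, 23, 0, 15, 0], [-1, 31, 0, 23, 0], [-1, 39, 0, 31, 0], [-1, 46, 0, 41, 0], [-1, 51, 0, 51, 0], [-1, 54, 0, 57, 0], [-1, 56, 0, 61, 0], [-1, 56, 0, 61, 0]],
])

```text
clock: 14.45
eef_pos: [0.4546, 0.0546, 0.1028]
orientation: [-0.194, 0.981, -0.002, 0.002]
wrist_force: [0.1, 0.2, 0.7]
opening: 0.0006
```

```bash
python3 - <<'E'
from h import *
bx(-.050,0,.092)
cv2.imwrite("pics/w10.png",snapshot("wrist")[:,:,::-1])
cv2.imwrite("pics/s10.png",snapshot("scene")[:,:,::-1]); crop("pics/s10.png","pics/s10c.png",200,80,200,190,3)
E
```

```text
box coords now [-46.1   0.6 102.8]
t 14.45 at [0.4546 0.0546 0.1028] yaw -2.752 j [ 0.05 -0.29  1.81 -0.    1.61 -1.91] F [0.1 0.2 0.7] open 0.0006
shift [ 3.9 -0.6 10.8] turn -0.0
```

View pics/s10c.png

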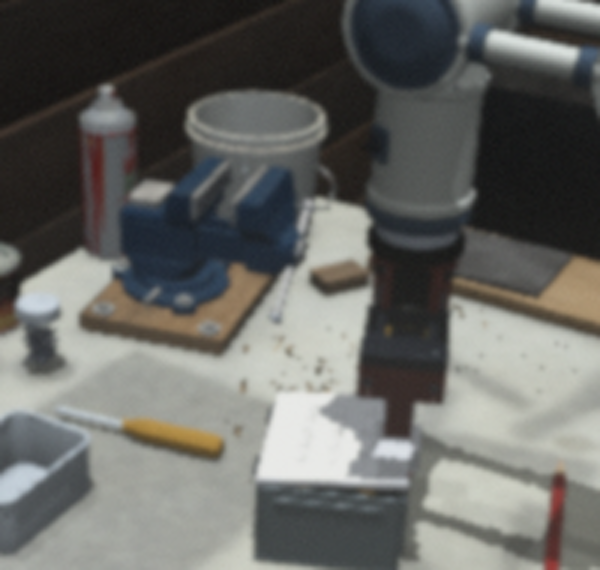

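View pics/w10.png

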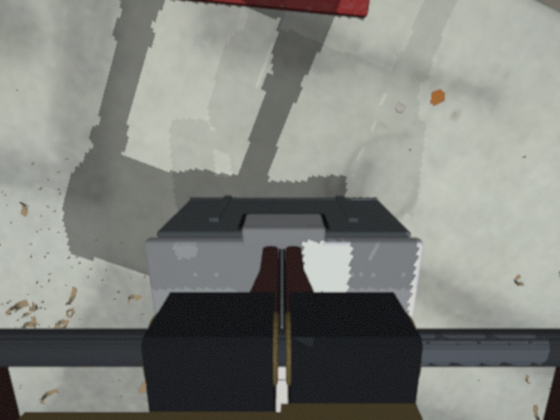

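The lid rests near the catch (front edge at row ~238, fingers in the middle of it). Now I'll press down gradually.

Emit:
servo_tool([
  [[-1, 2, 0, 2, 0], [-1, 3, 0, 4, 0], [-1, 3, 0, 6, 0], [-1, 3, 0, 7.5, 0], [-1, 3, 0, 9, 0], [-1, 3, 0, 10, 0], [-1, 3, 0, 11, 0], [-1, 3, 0, 12, 0], [-1, 3, 0, 12, 0], [-1, 3, 0, 12, 0]],
])

```text
clock: 15.8
eef_pos: [0.4522, 0.0534, 0.0923]
orientation: [-0.194, 0.981, -0.002, 0.002]
wrist_force: [-2.7, 0.1, 7.1]
opening: 0.0004
```

```bash
python3 - <<'E'
from h import *
bx(-.050,0,.092)
E
```

```text
box coords now [-48.8   0.5  92.3]
t 15.8 at [0.4522 0.0534 0.0923] yaw -2.752 j [ 0.05 -0.3   1.84 -0.    1.6  -1.92] F [-2.7  0.1  7.1] open 0.0004
shift [ 1.2 -0.5  0.3] turn -0.0
```

Emit:
servo_tool([
  [[-1, 0, 0, 1, 0], [-1, 0, 0, 2, 0], [-1, 0, 0, 3, 0], [-1, 0, 0, 3.5, 0], [-1, 0, 0, 4, 0], [-1, 0, 0, 4, 0], [-1, 0, 0, 4, 0], [-1, 0, 0, 4, 0], [-1, 0, 0, 4, 0], [-1, 0, 0, 4, 0]],
])

```text
clock: 17.05
eef_pos: [0.4523, 0.0534, 0.0919]
orientation: [-0.194, 0.981, -0.002, 0.003]
wrist_force: [-9.7, -1.3, 19.7]
opening: 0.0006
```

```bash
python3 - <<'E'
from h import *
bx(-.050,0,.22)
E
```

```text
box coords now [-48.7   0.4  91.9]
t 17.05 at [0.4523 0.0534 0.0919] yaw -2.752 j [ 0.05 -0.3   1.84 -0.    1.59 -1.92] F [-9.7 -1.3 19.7] open 0.0006
shift [   0.6   -1.1 -128.1] turn -0.0
```

At 20 N it is on the hard stop (tip at z 83.9 mm against 84 expected). I'll retreat upward, check that it stays shut and look.

Emit:
servo_tool([
  [[-1, 0, 0, -3, 0], [-1, 0, 0, -10, 0], [-1, 0, 0, -25, 0], [-1, 0, 0, -45, 0], [-1, 0, 0, -70, 0], [-1, 0, 0, -90, 0], [-1, 0, 0, -105, 0], [-1, 0, 0, -110, 0], [-1, 0, 0, -110, 0], [-1, 0, 0, -110, 0]],
])

```text
clock: 18.3
eef_pos: [0.4512, 0.0537, 0.2009]
orientation: [-0.194, 0.981, -0.002, 0.002]
wrist_force: [0.1, -0.4, -0.4]
opening: 0.0006
```

```bash
python3 - <<'E'
from h import *
bx(-.050,0,.22)
st=state(); C=cam("wrist",st)
cv2.imwrite("pics/w12.png",snapshot("wrist")[:,:,::-1])
s=snapshot("scene")[:,:,::-1].copy(); cv2.imwrite("pics/s12.png",s); crop("pics/s12.png","pics/s12c.png",260,180,100,100,6)
cv2.imwrite("pics/t12.png",snapshot("top")[:,:,::-1])
# predicted front corners, lid shut vs 0.08
S=cam("scene")
for th in(0,.08):
  for y in(-.068,.068):
    x=.06-.122*np.cos(th)+.008*np.sin(th); z=.076+.122*np.sin(th)+.008*np.cos(th)
    p=BC+U*x+V*y; P=np.r_[p,z]; print(th,y,"wrist",proj(C,P).round(1),"scene crop",((proj(S,P)-[260,180])*6).round(0))
E
```

```text
box coords now [-49.6   1.1 200.9]
t 18.3 at [0.4512 0.0537 0.2009] yaw -2.752 j [ 0.05 -0.31  1.66 -0.    1.79 -1.92] F [ 0.1 -0.4 -0.4] open 0.0006
shift [  0.3  -1.2 -19.1] turn -0.0
0 -0.068 wrist [[193.  191.7]] scene crop [[478. 206.]]
0 0.068 wrist [[370.1 191.8]] scene crop [[462. 385.]]
0.08 -0.068 wrist [[190. 196.]] scene crop [[477. 187.]]
0.08 0.068 wrist [[373.  196.2]] scene crop [[462. 365.]]
```

View pics/w12.png

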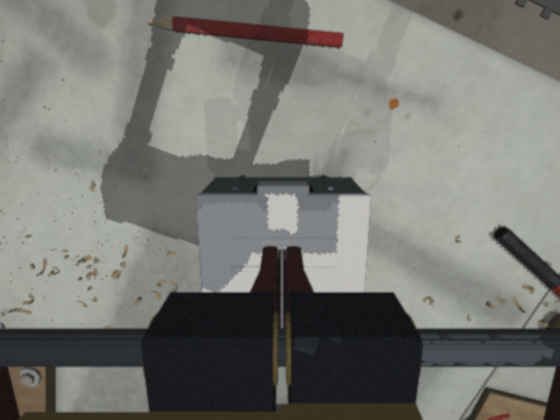

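View pics/s12c.png

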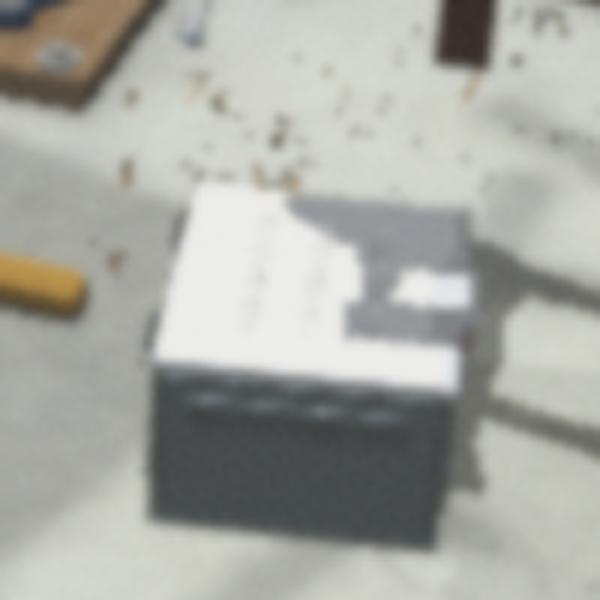

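View pics/t12.png

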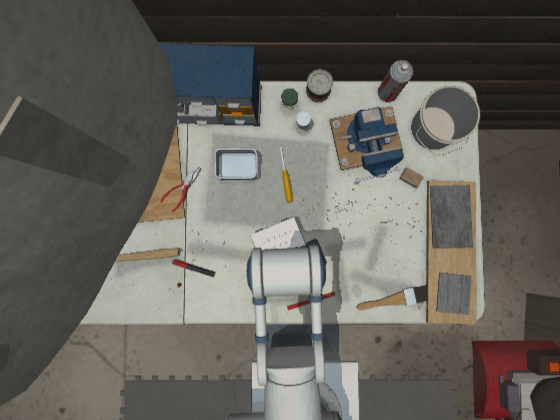

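```bash
python3 -c "
from plant import *
print(job_done()); s=state(); print(s['clock'],s['wrist_force'])"
```

```text
the job is handed in; nothing more can be done
None
the job is handed in; nothing more can be done
```

The yellow tape measure is in the grey box, standing upright, and the white lid is pressed shut past the catch. I handed the job in at about 18.5 s of the 56 s allowed, with the gripper clear above the lid.

**How it went:** I gripped the tape across its flat faces, set it on the box floor and let go. Then I swung the lid over from behind with closed fingers and pressed its front edge down, reaching about 20 N.

**Lid shut:**
- At full press the fingertips were at z ≈ 83.9 mm; the outer face should be at 84 mm when shut.
- About a second after I let go, the scene picture still showed the lid's far front corner at row 210. A shut lid predicts 206, and one stopped on the catch 187.
- The wrist picture agreed: the front edge was at row 192–193, against 191.7 predicted for shut and 196 for on the catch.

**Tape and other things:** The pictures after release showed the tape upright in the box. The pliers, screwdriver, marker and tray look unmoved in the last top view.

**Disagreements:**
- The top and wrist cameras differed by about 4 mm on the box's centre, so I placed the tape between the two.
- Two points matched between the wrist and top views came out at wrong heights: one box corner at 48 mm instead of 76, and the tape's hook at 25 mm instead of about 3. I didn't use them. I relied on the top and scene views, and on the heights given in the task.
- The catch itself is hidden under the lid's tongue, so I inferred the click from the lid's height and the force.

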